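# Clamp the flour canister's lid shut

### The arm

A 7-joint arm with a two-finger parallel gripper is mounted at the origin on the work surface. World frame = base frame: x ahead of the robot, y to its left, z up, the work surface at z = 0. Lengths are in m, angles in rad, forces in N, time in s.
With the tool pointing down it reaches from about 0.4 to 0.75 m from the base axis. Payload 19.5 kg.
Tool frame: the origin (TCP) lies at the very end of the fingers, on their centre line; the grasp point (between the pads) lies 19 mm behind it; y points along the fingers, x is the direction in which the jaws open and shut, and the axes are right-handed (so a half turn about y gives the same grasp; the last joint's range is limited). The gripper opens to 85 mm and grips with 20 to 120 N. Pads are 22 mm wide; open, the fingers measure 114 mm over their backs; the gripper's body (76 mm by 85 mm) begins 54 mm behind the grasp point. The pads swing forward as they close: fully open they stand 13 mm farther back than shut.
Start: joints at [1.27, 0.707, -0.028, 1.485, 0.022, 0.951, -0.075], TCP at [0.147, -0.556, 0.231] pointing down, gripper open.
Joint ranges: [-2.71, 2.71], [-0.32, 2.16], [-1.57, 1.52], [0, 2.45], [-1.46, 4.6], [0, 2.02], [-2.83, 2.83]. Speed limits (rad/s): [1.89, 1.89, 2.57, 2.57, 3.01, 3.01, 3.01].

### API

Orientations are given as a unit quaternion [x, y, z, w].
In Python, from bench import observe, get_image, camera_params, finish_job gives the robot as it stands.
- The arm moves only by the shell command python3 -m inch 'ROWS' [FORCE]. ROWS is a JSON object of lists of equal length, an entry for each row: "slide": the shift along the tool's x, y, z in mm, a list of three; "turn": the turn, a rotation vector about the tool's x, y, z in rad, a list of three; "grip": the finger opening in mm, from 0 to 85.4. A call has 1 to 20 rows; each row is the pose to reach, as a shift and turn from the pose commanded when the call began, along the tool's axes at that moment; what a row does not reach only later rows make up. A row lasts 1/8 s, in which the tool goes at most 62.5 mm and 10.7 degrees, less where a joint would pass 70% of its speed; a pose out of reach is approached as far as the arm can. A call with a gripper value outside its range is refused whole. The fingers move at their own pace and stop on an object; FORCE is the grip in N (left out, the last holds). Time passes only in rows, so rows that repeat a pose let the fingers close. It gives the time, the measured TCP pose, the force and the opening at its end, in the units of the state.
- observe(): the state, without advancing time (a new reading comes with each control period).
- get_image(name): name is "side" or "top"; returns (picture, depth): 400x640x3 uint8, blue, green, red; 400x640 float32, m along the optical axis (not along the pixel's ray), 0 where there is no reading.
- camera_params(name): a dict with "camera_matrix" (3x3 intrinsics, pixels), "D" ([k1, k2, p1, p2, k3] as OpenCV has them; the pictures are not rectified), "T" (4x4, takes a point from camera to world coordinates). Camera axes: x right, y down, z forward; pixel columns grow to the right and rows downward; lengths in m; the calibration is good to about 2 mm. A picture is of the moment at which its call begins. camera_params takes no time and is no camera call.
- finish_job(): hands the job in, once; it reports no verdict.
The state is a dict: "clock": time; "qpos": joint angles; "qvel": joint speeds; "joint_torque": joint torques, N m; "ee_pos": TCP position; "tcp_rot": TCP orientation; "contact_force": force on the tool from outside, world axes, zero at the start; "ft_torque": the same for the moment, N m; "opening": finger opening in m.
Only numpy, scipy, OpenCV 4.12 (cv2) and the standard library are available. Lean on these libraries where they do the work, as an engineer would, in place of code of your own. Each camera call takes 0.05 s, during which the arm holds its last target.

### The job

Lock the lid of the steel flour canister: with the back of a finger swing the open clamp strap over the lid until it lies flat on it, then push the cam lever fully down over the end of the strap so that it clamps the lid. Push gently and grip nothing; leave the canister standing where it is, without shoving, tipping or lifting it, and leave the other things on the table alone.

Things in the scene. Friction and masses are not known exactly. Their poses are not given: they have to be found in the camera images.
- canister: The flour canister: a round steel pot 144 mm across, rim 98 mm high, standing upright and loose on the table (about 2 kg on a rubber foot; slides if pushed with 10 to 15 N). Origin: centre of its underside. Axes: z up, +y from its middle to the strap's hinge, -y to the cam lever, x along both hinge pins. Turned up to 0.6 rad either way from the robot's axes.
- strap_pin (a point): Centre of the strap's hinge pin, on the canister: 88 mm from the axis on the +y side, 117.5 mm above the table. Same axes as canister. The hinge ears are 40 mm wide along x and reach 8 mm above the pin.
- lever_pin (a point): Centre of the cam lever's pin, on the canister: 93 mm from the axis on the -y side, 127 mm above the table. Same axes as canister. The ears are 27 mm wide along x and reach 9 mm above the pin.
- strap_end (a point): Middle of the free end of the clamp strap, a plain flat steel bar 25 mm wide, 3 mm thick, its end 166 mm from the hinge pin. It stands up at the start, leaning outwards; closed, it lies across the lid on the boss, its top 119 mm above the table. y axis: from the free end back to the hinge pin; z: its outer face (the top when closed).
- strap (a joint): Strap angle in rad: 0 when it lies flat on the lid's boss, 1.57 upright, up to 1.98 leaning outwards, away from the lid; starts at 1.65 to 1.95. Stiff hinge: it stays where it is left and needs about 2 N at 120 mm from the pin. Clamped, it reads about -0.014.
- lever_end (a point): Middle of the free end of the cam lever, 84 mm from its pin; the last 42 mm are a black plastic grip 20 mm wide, 9 mm thick, the rest is a steel arm 14 mm wide. y axis: from the pin to the end; z: its outer face (the top when it is down). Down, the lever lies over the strap, its grip's top 134.5 mm above the table.
- cam_lever (a joint): Lever angle in rad: 0 fully down (on its stop, lying level inwards over the strap), 1.57 upright, up to 1.9 leaning outwards; starts at 1.5 to 1.85. Stiff pin: stays where it is left; needs about 4 N at 65 mm from the pin, up to 8 N over the last 0.1 rad, where its cam nose (19 mm from the pin) presses on the strap's end. Pushed down too early it blocks the strap's way.
- lid (a joint): How far the lid is pressed down on its rubber seal, in m: 0 loose, about 0.0013 when clamped. The lid is round, 153 mm across, already on the pot; flat top 107 mm above the table, in its middle a round boss 38 mm across, its top 116 mm above the table.
- sifter: Bystander: steel flour-sifter mug with a side handle, 84 mm across, 85 mm high; origin at the centre of its underside.
- stamp: Bystander: turned wooden bread stamp, 64 mm across, 76 mm high; origin at the centre of its underside.
- cutter: Bystander: steel ring cutter, 72 mm across, 40 mm high; origin at the centre of its underside.
- flour_brush: Bystander: flour brush lying on the table; origin at the middle of its underside.
Things that resemble listed ones, but are neither listed nor needed, are in the scene too. What is shaped like the canister but green or orange is not meant.

How it is judged:
On the way, in this order (a step that is already met when the one before it is completed fails the run):
1. the strap lies on the lid while the cam lever is still up (value of joint strap below 0.06 rad and value of joint cam_lever above 0.8 rad), for 0.2 s.
2. the cam lever is fully down over the strap and the lid is pressed on its seal (value of joint cam_lever below 0.05 rad and value of joint strap below 0.01 rad and value of joint lid above 0.0006 m), for 0.2 s.
At the end, for the whole second after the job is handed in: Strap flat on the lid (below 0.01 rad), cam lever down on it (below 0.05 rad), lid pressed at least 0.6 mm into its seal; the canister upright (within 0.05 rad) and within 30 mm of where it was, the bystanders within 20 mm of where they were (all of step 2 and angle between canister's own z axis and vertical below 0.05 rad and distance of canister from where it was at the start of the episode below 0.03 m and distance of each of sifter, stamp, cutter, flour_brush from where it was at the start of the episode below 0.02 m); the robot touches nothing.
It fails at once if the canister is shoved more than 30 mm (distance of canister from where it was at the start of the episode above 0.03 m).
It fails at once if the canister is tipped (angle between canister's own z axis and vertical above 0.12 rad).
It fails at once if the canister is lifted off the table (height (world z) of canister above 0.01 m).
It fails at once if another thing on the table is moved or lifted (distance of any of sifter, stamp, cutter, flour_brush from where it was at the start of the episode above 0.02 m).
It fails at once if the canister or its clamp is gripped, or pushed with over 35 N (contact force between the fingers and canister above 35 N).
It also fails if it takes over 58 s, if anything falls off the work surface, if the arm or the gripper's body presses on something with over 40 N, if the wrist force passes 120 N, or if a joint passes its speed limit or range.

## Working session

There is one attempt and no reset: what is moved stays moved. The work goes in short steps, Python scripts to look and compute and a shell command to move; the robot and the scene stay as the last step left them, time stands still between calls to the robot, and variables do not carry over. Pictures are saved under pics/ and viewed, and the job is handed in when it is done.

```bash
ls; mkdir -p pics; python3 - <<'E'
from bench import *
import cv2,numpy as np
s=observe(); print({k:np.round(v,3).tolist() for k,v in s.items()})
for n in("side","top"):
    im,d=get_image(n); cv2.imwrite(f"pics/{n}0.png",im); np.save(f"pics/{n}0.npy",d)
    p=camera_params(n); print(n,np.round(p["camera_matrix"],1).tolist(),np.round(p["D"],4),np.round(p["T"],4).tolist())
E
```

```text
pics
{'clock': 0.0, 'qpos': [1.27, 0.707, -0.028, 1.485, 0.022, 0.951, -0.075], 'qvel': [-0.001, 0.001, -0.0, 0.001, 0.002, -0.002, -0.001], 'joint_torque': [-0.001, -88.323, 1.235, -23.616, 0.017, 0.006, -0.0], 'ee_pos': [0.147, -0.556, 0.231], 'tcp_rot': [-0.56, 0.432, -0.431, 0.561], 'contact_force': [0.625, -0.082, 0.046], 'ft_torque': [-0.021, 0.017, 0.023], 'opening': 0.085}
side [[431.5, 0.0, 312.5], [0.0, 431.5, 198.3], [0.0, 0.0, 1.0]] [-0.0287  0.      0.      0.      0.    ] [[-0.7751, -0.3147, 0.548, -0.0172], [-0.6318, 0.3984, -0.6649, 0.7462], [-0.0091, -0.8616, -0.5076, 0.6457], [0.0, 0.0, 0.0, 1.0]]
top [[451.7, 0.0, 323.1], [0.0, 451.7, 194.2], [0.0, 0.0, 1.0]] [-0.0056  0.      0.      0.      0.    ] [[-0.0017, -0.9982, 0.0592, 0.4766], [-1.0, 0.0023, 0.0094, 0.0424], [-0.0095, -0.0592, -0.9982, 1.4555], [0.0, 0.0, 0.0, 1.0]]
```

View pics/side0.png

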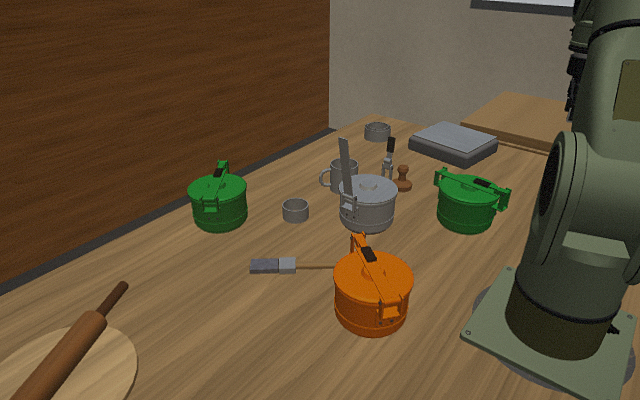

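View pics/top0.png

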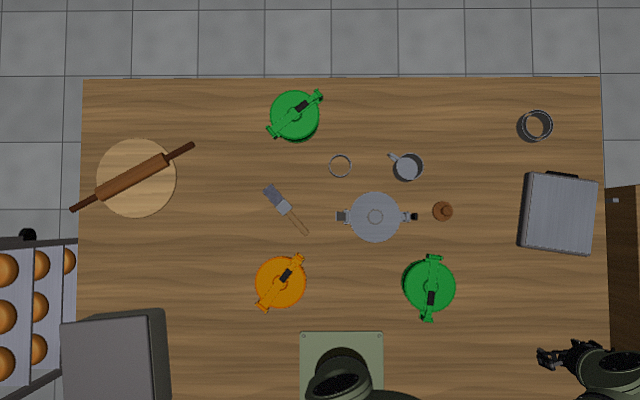

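The only silver-grey canister is at top (375,217) and side (367,200). The others of that shape are green at top (294,115) and (429,287), and orange at (281,282), so they are excluded. I'll confirm with enlarged crops.

```bash
python3 - <<'E'
import cv2,numpy as np
a=cv2.imread("pics/top0.png")[130:270,300:480]; b=cv2.imread("pics/side0.png")[120:250,300:440]
cv2.imwrite("pics/ct.png",cv2.resize(a,None,fx=4,fy=4,interpolation=cv2.INTER_CUBIC)); cv2.imwrite("pics/cs.png",cv2.resize(b,None,fx=4.5,fy=4.5,interpolation=cv2.INTER_CUBIC))
E
```

```text
(no output)
```

View pics/ct.png

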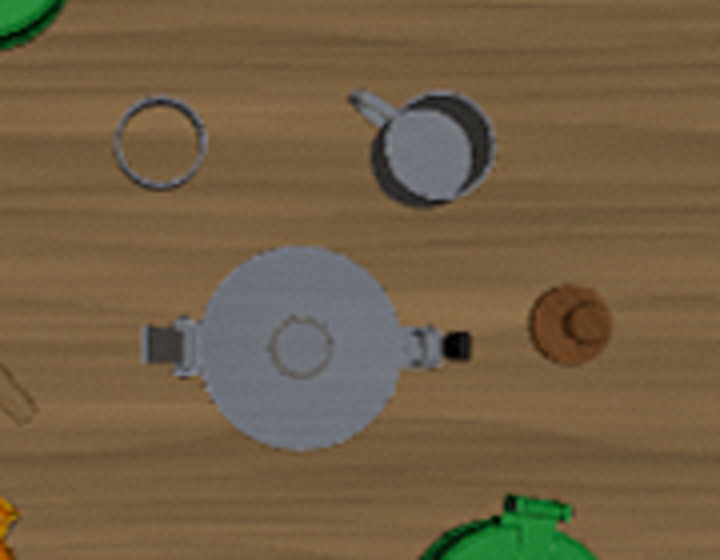

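View pics/cs.png

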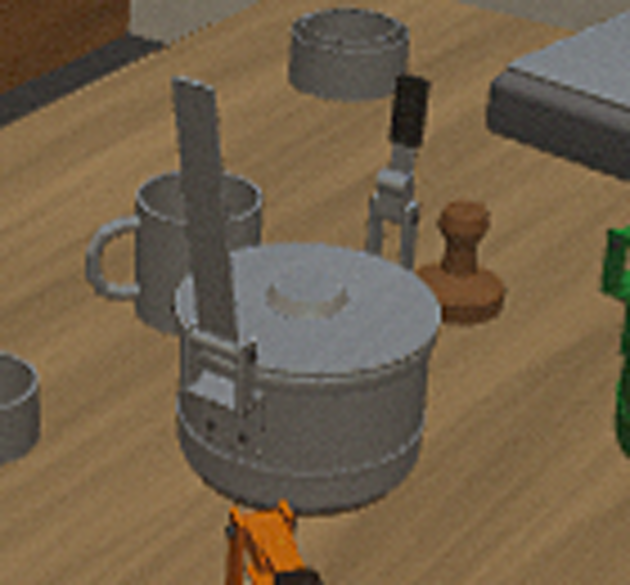

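The crops confirm it. The steel canister has its strap hinge on the left at top (346,217) with the strap standing up. The cam lever with the black grip is on the right, around (414,216). Next I measure the centre, yaw and angles.

```bash
cat > h.py <<'E'
import cv2,numpy as np
from bench import *
def ray(n,px):
    p=camera_params(n);K=np.array(p["camera_matrix"]);D=np.array(p["D"],float);T=np.array(p["T"])
    u=cv2.undistortPoints(np.array(px,float).reshape(-1,1,2),K,D).reshape(-1,2)
    d=np.c_[u,np.ones(len(u))]@T[:3,:3].T
    return T[:3,3],d
def onz(n,px,z):
    o,d=ray(n,px); return o+d*((z-o[2])/d[:,2])[:,None]
def onplane(n,px,p0,nrm):
    o,d=ray(n,px); return o+d*(((p0-o)@nrm)/(d@nrm))[:,None]
def proj(n,P):
    p=camera_params(n);K=np.array(p["camera_matrix"]);T=np.linalg.inv(np.array(p["T"]))
    P=np.atleast_2d(P); return cv2.projectPoints(P@T[:3,:3].T+T[:3,3],np.zeros(3),np.zeros(3),K,np.array(p["D"],float))[0].reshape(-1,2)
E
python3 - <<'E'
from h import *
im=cv2.imread("pics/top0.png")
hsv=cv2.cvtColor(im,cv2.COLOR_BGR2HSV)
m=((hsv[...,1]<70)&(hsv[...,2]>95)).astype(np.uint8)*255
r=np.zeros_like(m); r[180:255,325:422]=m[180:255,325:422]
big=cv2.morphologyEx(r,cv2.MORPH_OPEN,np.ones((17,17),np.uint8))
c=max(cv2.findContours(big,0,2)[0],key=cv2.contourArea)
print("lid px",cv2.minEnclosingCircle(c), cv2.moments(c)['m10']/cv2.moments(c)['m00'],cv2.moments(c)['m01']/cv2.moments(c)['m00'])
# fit circle on plane
raw=max(cv2.findContours(r,0,2)[0],key=cv2.contourArea)[:,0]
P=onz("top",raw,0.107)[:,:2]
cc=onz("top",[[375.2,217]],0.107)[0,:2]
for _ in range(10):
    k=abs(np.linalg.norm(P-cc,axis=1)-.0765)<.006
    A=np.c_[2*P[k],np.ones(k.sum())]; s=np.linalg.lstsq(A,(P[k]**2).sum(1),rcond=None)[0]; cc=s[:2]
print("centre",cc,"R",np.sqrt(s[2]+cc@cc),k.sum())
# depth points: cam cloud
p=camera_params("top"); d=np.load("pics/top0.npy")
v,u=np.mgrid[200:235,325:425]; o,dr=ray("top",np.c_[u.ravel(),v.ravel()])
W=o+dr*d[200:235,325:425].ravel()[:,None]
rad=W[:,:2]-cc
for nm,k in(("all +y",(rad[:,1]>.078)&(W[:,2]>.09)),("all -y",(rad[:,1]<-.078)&(W[:,2]>.09))):
    Q=W[k]; 
    for q in Q[np.argsort(Q[:,1])][::6]: print(nm,np.round(q,3))
for n in("lever",): pass
E
```

```text
lid px ((380.0, 228.0), 19.20947265625) 380.47622973344323 228.28331959329483
centre [ 0.4899251  -0.09888715] R 0.07582972690034993 71
all +y [ 0.471 -0.019  0.118]
all +y [ 0.488 -0.016  0.122]
all +y [ 0.485 -0.015  0.124]
all +y [ 0.473 -0.013  0.12 ]
all +y [ 0.497 -0.012  0.125]
all +y [ 0.471 -0.012  0.126]
all +y [ 0.509 -0.01   0.126]
all +y [ 0.491 -0.009  0.142]
all +y [ 0.476 -0.007  0.117]
all +y [ 0.491 -0.005  0.156]
all +y [ 0.479 -0.005  0.16 ]
all +y [ 0.485 -0.002  0.177]
all +y [0.493 0.002 0.193]
all +y [0.488 0.002 0.197]
all +y [0.482 0.005 0.212]
all +y [0.501 0.008 0.226]
all +y [0.482 0.008 0.232]
all +y [0.501 0.011 0.245]
all +y [0.5   0.014 0.26 ]
all +y [0.497 0.017 0.271]
all +y [0.487 0.017 0.275]
all +y [0.492 0.02  0.28 ]
all +y [0.477 0.042 1.455]
all +y [0.477 0.042 1.455]
all +y [0.477 0.042 1.455]
all -y [ 0.498 -0.205  0.205]
all -y [ 0.49  -0.203  0.213]
all -y [ 0.484 -0.201  0.212]
all -y [ 0.499 -0.199  0.135]
all -y [ 0.498 -0.198  0.199]
all -y [ 0.49  -0.197  0.202]
all -y [ 0.49  -0.196  0.162]
all -y [ 0.487 -0.196  0.165]
all -y [ 0.487 -0.196  0.196]
all -y [ 0.479 -0.195  0.135]
all -y [ 0.49  -0.194  0.157]
all -y [ 0.49  -0.193  0.152]
all -y [ 0.479 -0.191  0.129]
all -y [ 0.485 -0.19   0.152]
all -y [ 0.485 -0.189  0.09 ]
all -y [ 0.488 -0.187  0.152]
all -y [ 0.5   -0.186  0.106]
all -y [ 0.488 -0.186  0.091]
all -y [ 0.482 -0.184  0.149]
```

```bash
cat >> h.py <<'E'
from scipy.spatial.transform import Rotation as Ro
def tool():
    s=observe(); R=Ro.from_quat(s["tcp_rot"]); return np.array(s["ee_pos"]),R,s
def rel(P,Rt=None):
    p,R,s=tool(); print("slide mm",np.round(R.inv().apply((np.array(P)-p)*1000),1).tolist())
    if Rt is not None: print("turn",np.round((R.inv()*Rt).as_rotvec(),4).tolist())
E
python3 - <<'E'
from h import *
p,R,s=tool(); print(p,np.round(R.as_matrix(),3))
d=[0,0,-1]
for sg in(1,-1):
    x=np.array([0,sg,0.]);y=np.array(d,float);z=np.cross(x,y)
    print(sg); rel([.49,.075,.36],Ro.from_matrix(np.c_[x,y,z]))
im=cv2.imread("pics/top0.png")
print(onz("top",[[442,211]],.07),onz("top",[[405,167]],.08),onz("top",[[335.6,216.3],[417.6,216.5]],.28),onz("top",[[417.6,216.5]],.211))
print(proj("side",[[.49,-.099-.093,.127],[.49,-.011,.1175],[.49,.022,.28],[.49,-.204,.211]]))
E
```

```text
[ 0.14711089 -0.55561527  0.23089824] [[ 0.256 -0.     0.967]
 [-0.967  0.001  0.256]
 [-0.001 -1.    -0.   ]]
1
slide mm [-522.0, -128.6, 492.9]
turn [-0.0014, -2.8827, -0.0002]
-1
slide mm [-522.0, -128.6, 492.9]
turn [0.0002, 0.2588, -0.001]
[[ 0.50640954 -0.30837723  0.07      ]] [[ 0.64084672 -0.19528354  0.08      ]] [[ 0.48867837  0.02095901  0.28      ]
 [ 0.48775794 -0.19176489  0.28      ]] [[ 0.48841204 -0.20551054  0.211     ]]
[[388.1259898  166.28014341]
 [349.54605748 195.73175916]
 [343.43105965 137.57452485]
 [392.99927538 135.91439597]]
```

```bash
python3 -m inch '{"slide":[[0,-60,0],[0,-130,0],[-121,-130,345],[-121,-130,345],[-121,-130,345],[-121,-130,345],[-121,-130,345],[-121,-130,345],[-522,-130,493],[-522,-130,493],[-522,-130,493],[-522,-130,493],[-522,-130,493],[-522,-130,493],[-522,-130,493],[-522,-130,493],[-522,-130,493],[-522,-130,493]],"turn":[[0,0,0],[0,0,0],[0,0.26,0],[0,0.26,0],[0,0.26,0],[0,0.26,0],[0,0.26,0],[0,0.26,0],[0,0.26,0],[0,0.26,0],[0,0.26,0],[0,0.26,0],[0,0.26,0],[0,0.26,0],[0,0.26,0],[0,0.26,0],[0,0.26,0],[0,0.26,0]],"grip":[0,0,0,0,0,0,0,0,0,0,0,0,0,0,0,0,0,0]}'; python3 - <<'E'
from h import *
p,R,s=tool(); print(p,np.round(R.as_matrix(),3),s["opening"],s["contact_force"],s["clock"],np.round(s["qpos"],2))
im,d=get_image("side"); cv2.imwrite("pics/s1.png",im)
rel([.49,.07,.225])
E
```

```text
clock: 2.35
ee_pos: [0.4902, 0.0739, 0.3613]
tcp_rot: [0.499, -0.501, 0.501, -0.499]
contact_force: [-0.1, 0.3, -0.3]
opening: -0.0001
[0.49017765 0.07385785 0.36134541] [[-0.003 -0.     1.   ]
 [-1.    -0.    -0.003]
 [ 0.    -1.    -0.   ]] -7.261568348753897e-05 [-0.09580939  0.32394655 -0.30620731] 2.35 [-0.22  0.45  0.02  1.51 -0.01  1.18 -1.78]
slide mm [3.9, 136.4, -0.2]
```

View pics/s1.png

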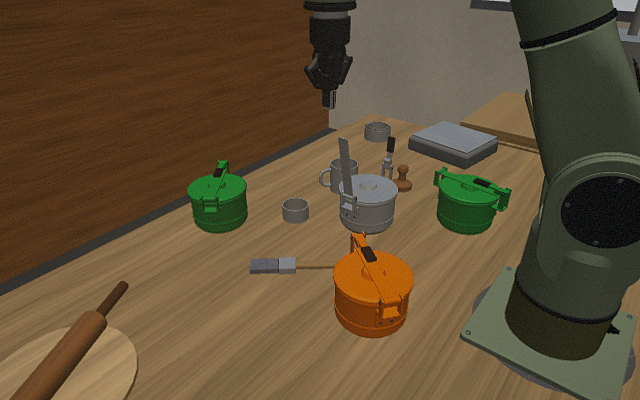

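```bash
python3 - <<'E'
import cv2
a=cv2.imread("pics/s1.png")[0:120,280:380]
cv2.imwrite("pics/s1c.png",cv2.resize(a,None,fx=5,fy=5,interpolation=cv2.INTER_CUBIC))
E
```

```text
(no output)
```

View pics/s1c.png

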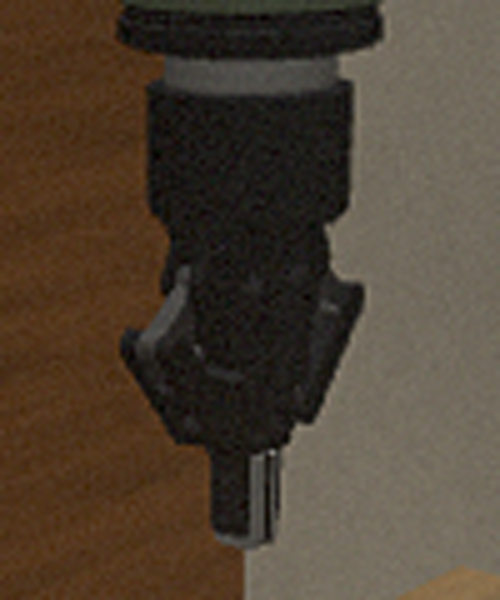

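```bash
python3 -m inch '{"slide":[[0,40,0],[0,80,0],[0,111,0],[0,111,0]],"turn":[[0,0,0],[0,0,0],[0,0,0],[0,0,0]],"grip":[0,0,0,0]}'; python3 - <<'E'
from h import *
p,R,s=tool();print(p)
pin=np.array([-.011,.1175])
for i,th in enumerate(np.r_[1.9,1.77,1.65,np.linspace(1.57,0,20)]):
    f=np.clip(th/1.57,0,1); r=.105+.028*f
    C=pin+r*np.array([-np.cos(th),np.sin(th)])+.0015*np.array([np.sin(th),np.cos(th)])
    if th>1.58: C=np.array([-.011-np.cos(th)*.166+.0015,.2505])
    print(round(th,2),np.round([-(C[0]+.0145-p[1])*1000,-(C[1]-p[2])*1000],0))
E
```

```text
clock: 2.9
ee_pos: [0.4896, 0.0742, 0.2493]
tcp_rot: [-0.5, 0.501, -0.5, 0.499]
contact_force: [0.8, -0.5, 1.4]
opening: -0.0
[0.48958111 0.07424041 0.24934388]
1.9 [16. -1.]
1.77 [36. -1.]
1.65 [56. -1.]
1.57 [69. -1.]
1.49 [80.  1.]
1.4 [91.  3.]
1.32 [101.   7.]
1.24 [111.  11.]
1.16 [120.  16.]
1.07 [129.  22.]
0.99 [137.  28.]
0.91 [144.  35.]
0.83 [151.  43.]
0.74 [157.  51.]
0.66 [162.  59.]
0.58 [166.  68.]
0.5 [170.  76.]
0.41 [173.  85.]
0.33 [175.  94.]
0.25 [176. 104.]
0.17 [177. 113.]
0.08 [177. 122.]
0.0 [176. 130.]
```

```bash
python3 -m inch '{"slide":[[16,0,0],[28,0,0],[36,0,0],[43,0,0],[50,0,0],[56,0,0],[63,0,0],[69,0,0],[75,1,0],[80,1,0],[86,2,0],[91,3,0]],"turn":[[0,0,0],[0,0,0],[0,0,0],[0,0,0],[0,0,0],[0,0,0],[0,0,0],[0,0,0],[0,0,0],[0,0,0],[0,0,0],[0,0,0]],"grip":[0,0,0,0,0,0,0,0,0,0,0,0]}'; python3 - <<'E'
from h import *
im,d=get_image("side"); cv2.imwrite("pics/s2.png",cv2.resize(im[60:260,260:460],None,fx=3,fy=3,interpolation=cv2.INTER_CUBIC))
E
```

```text
clock: 4.4
ee_pos: [0.49, -0.0165, 0.2472]
tcp_rot: [-0.5, 0.5, -0.5, 0.5]
contact_force: [0.8, 1.0, 1.4]
opening: -0.0
```

View pics/s2.png

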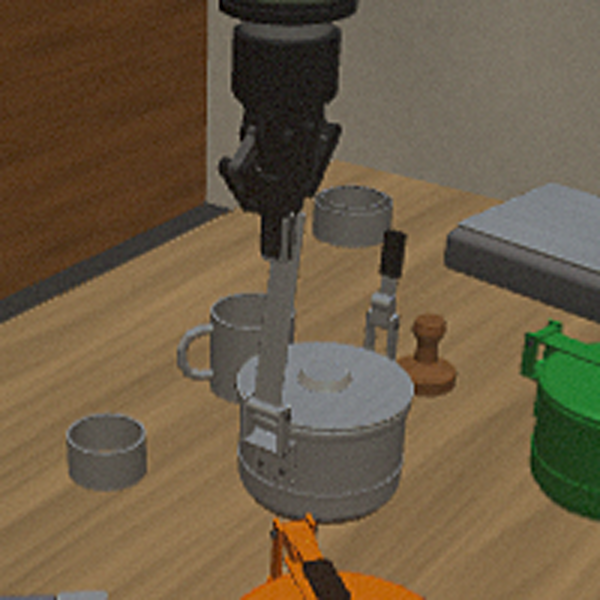

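The strap is now past upright; its top edge is at crop (290,215), against the finger. The canister has not moved. I continue along the arc.

```bash
python3 -m inch '{"slide":[[10,4,0],[20,8,0],[29,13,0],[38,19,0],[46,25,0],[53,32,0],[60,40,0],[66,48,0],[71,56,0],[75,65,0],[79,73,0],[82,82,0],[84,91,0],[85,101,0],[86,110,0],[86,116,0],[86,121,0],[86,124,0]],"turn":[[0,0,0],[0,0,0],[0,0,0],[0,0,0],[0,0,0],[0,0,0],[0,0,0],[0,0,0],[0,0,0],[0,0,0],[0,0,0],[0,0,0],[0,0,0],[0,0,0],[0,0,0],[0,0,0],[0,0,0],[0,0,0]],"grip":[0,0,0,0,0,0,0,0,0,0,0,0,0,0,0,0,0,0]}'; python3 - <<'E'
from h import *
im,d=get_image("side"); cv2.imwrite("pics/s3.png",cv2.resize(im[60:260,260:460],None,fx=3,fy=3,interpolation=cv2.INTER_CUBIC))
E
```

```text
clock: 6.7
ee_pos: [0.4899, -0.102, 0.1231]
tcp_rot: [-0.5, 0.5, -0.5, 0.5]
contact_force: [-0.2, -0.4, 0.1]
opening: 0.0003
```

View pics/s3.png

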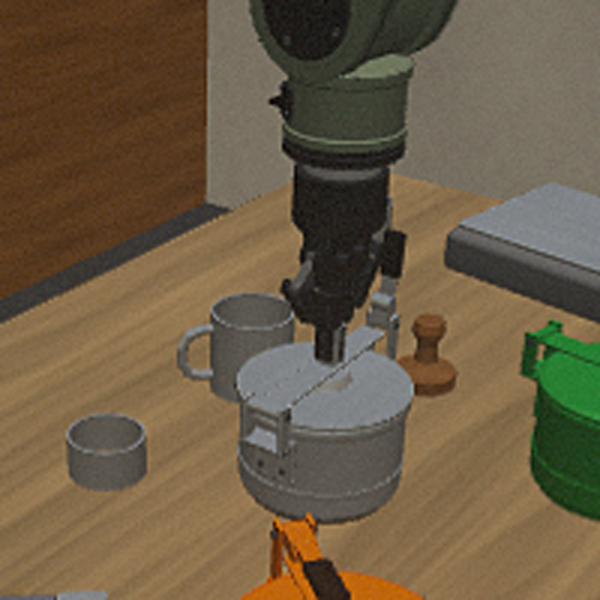

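```bash
python3 -m inch '{"slide":[[0,1,0],[0,2,0],[0,3,0],[0,4,0],[0,4,0]],"turn":[[0,0,0],[0,0,0],[0,0,0],[0,0,0],[0,0,0]],"grip":[0,0,0,0,0]}'; python3 -m inch '{"slide":[[0,1,0],[0,1,0]],"turn":[[0,0,0],[0,0,0]],"grip":[0,0]}'
```

```text
clock: 7.38
ee_pos: [0.4899, -0.102, 0.1193]
tcp_rot: [-0.5, 0.5, -0.5, 0.5]
contact_force: [0.1, 0.4, -0.3]
opening: 0.0003
clock: 7.62
ee_pos: [0.49, -0.102, 0.1185]
tcp_rot: [0.5, -0.5, 0.5, -0.5]
contact_force: [-2.1, 0.8, 7.6]
opening: -0.0002
```

```bash
python3 -m inch '{"slide":[[0,-10,0],[0,-60,0],[0,-120,0],[0,-180,0],[0,-180,0],[60,-180,0],[120,-180,0],[183,-180,0],[183,-180,0],[183,-180,0]],"turn":[[0,0,0],[0,0,0],[0,0,0],[0,0,0],[0,0,0],[0,0,0],[0,0,0],[0,0,0],[0,0,0],[0,0,0]],"grip":[0,0,0,0,0,0,0,0,0,0]}'; python3 - <<'E'
from h import *
im,d=get_image("side"); cv2.imwrite("pics/s4.png",cv2.resize(im[60:260,260:460],None,fx=3,fy=3,interpolation=cv2.INTER_CUBIC))
t,dt=get_image("top")
v,u=np.mgrid[205:230,345:418]; o,dr=ray("top",np.c_[u.ravel(),v.ravel()])
W=o+dr*dt[205:230,345:418].ravel()[:,None]
k=abs(W[:,0]-.49)<.009
W=W[k&(W[:,2]<.24)&(W[:,2]>.1)]
for y in np.arange(-.22,-.005,.01):
    q=W[abs(W[:,1]-y)<.005]
    if len(q): print(round(y,3),np.round([np.median(q[:,2]),q[:,2].max()],4))
E
```

```text
clock: 8.88
ee_pos: [0.4896, -0.2845, 0.2979]
tcp_rot: [-0.5, 0.501, -0.5, 0.5]
contact_force: [0.6, -0.2, 0.0]
opening: 0.0
-0.2 [0.2022 0.2157]
-0.19 [0.1547 0.1879]
-0.18 [0.1468 0.1501]
-0.17 [0.1195 0.1253]
-0.16 [0.1196 0.1268]
-0.15 [0.1194 0.1231]
-0.14 [0.1185 0.1288]
-0.13 [0.1202 0.1256]
-0.12 [0.1195 0.125 ]
-0.11 [0.1196 0.1233]
-0.1 [0.1193 0.1246]
-0.09 [0.12   0.1222]
-0.08 [0.1183 0.1241]
-0.07 [0.1192 0.125 ]
-0.06 [0.1202 0.1228]
-0.05 [0.1194 0.1241]
-0.04 [0.1208 0.1258]
-0.03 [0.1187 0.1237]
-0.02 [0.1202 0.1266]
-0.01 [0.123  0.1266]
```

View pics/s4.png

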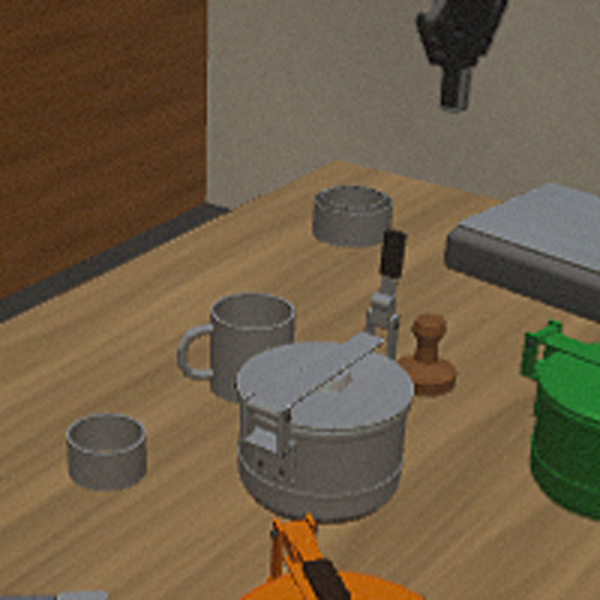

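```bash
python3 -m inch '{"slide":[[0,40,0],[0,80,0],[0,105,0],[0,105,0]],"turn":[[0,0,0],[0,0,0],[0,0,0],[0,0,0]],"grip":[0,0,0,0]}'; python3 - <<'E'
from h import *
p,R,s=tool();print(p)
pin=np.array([-.192,.127])
for i,th in enumerate(np.r_[1.8,1.7,np.linspace(1.57,0,20)]):
    f=np.clip(th/1.57,0,1); r=.077-.011*f
    C=pin+r*np.array([np.cos(th),np.sin(th)])+.0075*np.array([-np.sin(th),np.cos(th)])
    if th>1.58: C=np.array([-.192+np.cos(th)*.084-.0075,.193])
    print(round(th,2),np.round([-(C[0]-.0145-p[1])*1000,-(C[1]-p[2])*1000],0))
E
```

```text
clock: 9.48
ee_pos: [0.4895, -0.2839, 0.1924]
tcp_rot: [-0.5, 0.501, -0.499, 0.5]
contact_force: [-0.0, 0.1, 1.1]
opening: 0.0002
[ 0.48951953 -0.28385884  0.19243861]
1.8 [-51.  -1.]
1.7 [-59.  -1.]
1.57 [-70.  -1.]
1.49 [-75.  -2.]
1.4 [-81.  -2.]
1.32 [-87.  -2.]
1.24 [-92.  -2.]
1.16 [-98.  -1.]
1.07 [-104.    1.]
0.99 [-109.    3.]
0.91 [-115.    5.]
0.83 [-120.    8.]
0.74 [-125.   11.]
0.66 [-130.   15.]
0.58 [-134.   19.]
0.5 [-138.   24.]
0.41 [-142.   29.]
0.33 [-146.   34.]
0.25 [-148.   40.]
0.17 [-151.   46.]
0.08 [-153.   52.]
0.0 [-154.   58.]
```

```bash
python3 -m inch '{"slide":[[-25,0,0],[-45,0,0],[-53,0,0],[-59,0,0],[-65,0,0],[-70,0,0],[-75,-1,0],[-81,-2,0],[-87,-2,0],[-92,-2,0],[-98,-1,0],[-98,-1,0]],"turn":[[0,0,0],[0,0,0],[0,0,0],[0,0,0],[0,0,0],[0,0,0],[0,0,0],[0,0,0],[0,0,0],[0,0,0],[0,0,0],[0,0,0]],"grip":[0,0,0,0,0,0,0,0,0,0,0,0]}'; python3 - <<'E'
from h import *
im,d=get_image("side"); cv2.imwrite("pics/s5.png",cv2.resize(im[60:260,260:460],None,fx=3,fy=3,interpolation=cv2.INTER_CUBIC))
E
```

```text
clock: 10.98
ee_pos: [0.4899, -0.1863, 0.1942]
tcp_rot: [-0.5, 0.5, -0.5, 0.5]
contact_force: [0.4, 0.7, 0.1]
opening: -0.0001
```

View pics/s5.png

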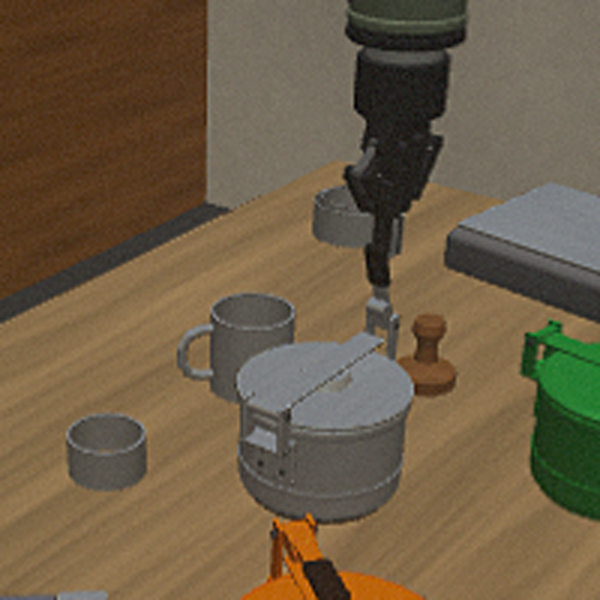

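The lever is now leaning inwards, with its grip at crop (378,265) under the finger. The strap is still flat. I continue down the arc to just short of closing.

```bash
python3 -m inch '{"slide":[[-6,2,0],[-11,4,0],[-17,6,0],[-22,9,0],[-27,12,0],[-32,16,0],[-36,20,0],[-40,25,0],[-44,30,0],[-48,35,0],[-50,41,0],[-52,44,0],[-53,47,0],[-54,50,0],[-54,53,0],[-54,53,0]],"turn":[[0,0,0],[0,0,0],[0,0,0],[0,0,0],[0,0,0],[0,0,0],[0,0,0],[0,0,0],[0,0,0],[0,0,0],[0,0,0],[0,0,0],[0,0,0],[0,0,0],[0,0,0],[0,0,0]],"grip":[0,0,0,0,0,0,0,0,0,0,0,0,0,0,0,0]}'; python3 -m inch '{"slide":[[0,1,0],[0,2,0],[0,3,0],[0,3,0]],"turn":[[0,0,0],[0,0,0],[0,0,0],[0,0,0]],"grip":[0,0,0,0]}'
```

```text
clock: 13.02
ee_pos: [0.4898, -0.1327, 0.1411]
tcp_rot: [-0.5, 0.5, -0.5, 0.5]
contact_force: [0.7, -0.3, 0.5]
opening: -0.0001
clock: 13.52
ee_pos: [0.4899, -0.1327, 0.1383]
tcp_rot: [-0.5, 0.5, -0.5, 0.5]
contact_force: [-0.6, 2.6, 3.0]
opening: 0.0007
```

```bash
python3 -m inch '{"slide":[[0,1,0],[0,2,0],[0,2,0]],"turn":[[0,0,0],[0,0,0],[0,0,0]],"grip":[0,0,0]}'; python3 -m inch '{"slide":[[0,1,0],[0,2,0],[0,2,0]],"turn":[[0,0,0],[0,0,0],[0,0,0]],"grip":[0,0,0]}'
```

```text
clock: 13.9
ee_pos: [0.4899, -0.1327, 0.1363]
tcp_rot: [-0.5, 0.5, -0.5, 0.5]
contact_force: [-0.4, 0.8, 3.6]
opening: 0.0
clock: 14.28
ee_pos: [0.4899, -0.1326, 0.1345]
tcp_rot: [-0.5, 0.5, -0.5, 0.5]
contact_force: [-1.1, 4.9, 7.3]
opening: -0.0
```

```bash
python3 -m inch '{"slide":[[0,0.5,0],[0,1,0],[0,1,0],[0,1,0]],"turn":[[0,0,0],[0,0,0],[0,0,0],[0,0,0]],"grip":[0,0,0,0]}'
```

```text
clock: 14.78
ee_pos: [0.49, -0.1326, 0.1341]
tcp_rot: [0.499, -0.5, 0.5, -0.5]
contact_force: [-4.5, 5.4, 24.2]
opening: -0.0001
```

It is on the stop: 24 N at z = 0.134. I retreat straight up and check.

```bash
python3 -m inch '{"slide":[[0,-3,0],[0,-20,0],[0,-80,0],[0,-140,0],[60,-160,0],[120,-160,0],[180,-160,0],[180,-160,0],[180,-160,0]],"turn":[[0,0,0],[0,0,0],[0,0,0],[0,0,0],[0,0,0],[0,0,0],[0,0,0],[0,0,0],[0,0,0]],"grip":[0,0,0,0,0,0,0,0,0]}'; python3 - <<'E'
from h import *
im,d=get_image("side"); cv2.imwrite("pics/s6.png",cv2.resize(im[60:260,260:460],None,fx=3,fy=3,interpolation=cv2.INTER_CUBIC))
t,dt=get_image("top"); cv2.imwrite("pics/t6.png",t[60:340,200:520])
a=cv2.imread("pics/top0.png"); 
v,u=np.mgrid[205:230,345:418]; o,dr=ray("top",np.c_[u.ravel(),v.ravel()])
W=o+dr*dt[205:230,345:418].ravel()[:,None]
for y in np.arange(-.19,-.015,.01):
    q=W[(abs(W[:,1]-y)<.005)&(abs(W[:,0]-.49)<.007)&(W[:,2]>.1)&(W[:,2]<.2)]
    if len(q): print(round(y,3),round(np.median(q[:,2]),4),len(q))
hsv=cv2.cvtColor(t,cv2.COLOR_BGR2HSV); diff=cv2.absdiff(t,a).max(2)
n,_,st,c=cv2.connectedComponentsWithStats((diff>45).astype(np.uint8)[150:250,250:470].copy())
for s in st[1:]:
    if s[4]>8: print("changed",s[0]+250,s[1]+150,s[2:])
# lid-circle refit
m=((hsv[...,1]<70)&(hsv[...,2]>95)).astype(np.uint8)*255
r=np.zeros_like(m); r[180:255,325:422]=m[180:255,325:422]
P=onz("top",np.vstack(cv2.findContours(r,0,1)[0])[:,0],.107)[:,:2]; cc=np.array([.49,-.099])
for _ in range(10):
    k=abs(np.linalg.norm(P-cc,axis=1)-.0765)<.006
    s=np.linalg.lstsq(np.c_[2*P[k],np.ones(k.sum())],(P[k]**2).sum(1),rcond=None)[0]; cc=s[:2]
print("centre",cc)
E
```

```text
clock: 15.9
ee_pos: [0.4896, -0.3128, 0.293]
tcp_rot: [-0.5, 0.501, -0.5, 0.5]
contact_force: [1.4, 0.6, -0.0]
opening: -0.0
-0.19 0.1339 15
-0.18 0.1323 20
-0.17 0.1322 16
-0.16 0.1324 19
-0.15 0.133 14
-0.14 0.135 16
-0.13 0.1337 19
-0.12 0.1336 15
-0.11 0.1293 20
-0.1 0.1193 18
-0.09 0.1197 16
-0.08 0.1179 17
-0.07 0.1196 18
-0.06 0.1202 14
-0.05 0.1193 17
-0.04 0.1195 15
-0.03 0.1197 12
-0.02 0.1203 16
changed 452 208 [ 18  16 170]
changed 336 212 [10  9 75]
changed 379 213 [14  8 96]
changed 410 213 [ 8  7 49]
changed 469 236 [1 9 9]
centre [ 0.48997232 -0.09824034]
```

View pics/s6.png

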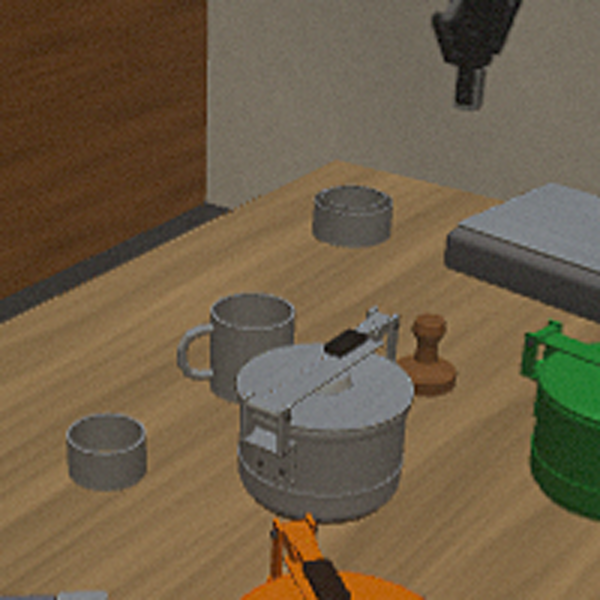

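View pics/t6.png

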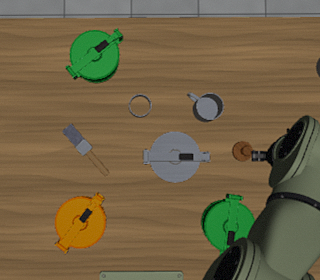

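```bash
python3 -c "
from bench import finish_job
print(finish_job())"
```

```text
the job is handed in; nothing more can be done
None
```

The steel canister's lid is locked, as far as my last checks show, and I handed the job in at about 16 s on the robot's clock. The hand-in reports no verdict.

**What I did:** With the closed fingers pointing down, I swung the strap over the lid with a finger's back and tip until it rested on the boss (7.6 N). Then I pushed the cam lever over from outside and down onto its stop. The highest force reading was 24 N at the stop, with the fingertips at z = 0.134 m. I then lifted the arm well clear.

**Last checks:**
- **Strap:** its top reads about 119.5 mm along its visible length, against 119 mm nominal.
- **Lever:** the grip's top reads about 134 mm, against 134.5 mm nominal. That puts it well below 0.05 rad.
- **Canister:** the lid centre is within 1 mm of where it started, and it looks upright in the side view.
- **Other things:** the pictures show no shift of the bystanders. The image comparison showed changes only at the strap, at the lever and where the arm now is.

I could not measure the lid's press on its seal directly. I infer it from the lever lying on its stop. No check failed or disagreed.

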